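# Fit the specimen label holder behind the shelf lip and keep it pressed home

## Task

Take the blue label holder out of its wooden stand and push its tongue down into the slot behind the lip of the specimen shelf, with the white card window facing outward (the side of the lip, away from the concrete cube). There is a spring hidden in the slot: press the holder fully home, until its shoulders sit on the shelf edge, and finish while still gripping it and holding it pressed down there. Leave the concrete cube, cup, bowl and trowel alone.

Things in the scene. Friction and masses are not known exactly. Their poses are not given: they have to be found in the camera images.
- holder: Loose upright blue plate, 10 mm thick (x), 60 g. Origin: centre of underside; z up. Tongue: lower 38 mm, 56 mm wide (y), bottom corners rounded 8 mm. Head: z 38 to 88 mm, 84 mm wide, its underside a 14 mm shoulder each side. +x face: white card window; -x face plain blue; top edge white in front, blue behind. Grip across the 10 mm, mid-head, from above, about 18 mm below the top.
- window (a point): Centre of the window on the front (+x) face of the holder's head: 5 mm in +x of the holder's mid-plane, 61 mm above its underside; same axes as the holder.
- stand: Fixed dark wood block 60 (x) x 110 (y) x 42 mm tall. The holder's tongue hangs loosely in its slot (13 x 60 mm), shoulders on the block, axes along the block's. Origin: centre of its underside. The holder lifts straight out (38 mm to clear).
- shelf: Fixed light wood shelf, 200 mm wide (y), top 60 mm above the table, aluminium lip along its outer edge. Origin: on the table straight below the slot's centre; +x points outward (board to lip), z up. Board: 17 to 162 mm on the -x side; lip 6.5 mm to the +x side. Home: holder's axes along the shelf's, its underside 22 mm above the table, shoulders on the wooden edge beside the slot.
- slot_mouth (a point): Centre of the label slot's mouth, level with the shelf top, 60 mm above the shelf's origin; same axes as the shelf. The slot is 13 mm (x) by 60 mm (y); its long sides flare open in the top 10 mm, its ends are square.
- spring (a joint): Hidden red spring pad in the slot, in m: 0 released (its top 31 mm above the table), 0.009 pressed down when the holder is home. Pushes up with 3 N at first touch and 7.5 N at home (500 N/m): a holder let go rises 9 mm. At home the rigid shoulders stop the push.
- cube: Bystander: loose concrete test cube, 70 mm, 0.78 kg, standing on the shelf board; origin: centre of its underside.
- cup: Bystander: white plastic cup on the table, 72 mm across, 85 mm tall; origin: centre of its underside.
- bowl: Bystander: steel mixing bowl on the table, 170 mm across, 60 mm tall; origin: centre of its underside.
- trowel: Bystander: trowel with blue handle lying on the table, 240 mm long along its y (handle to -y), 70 mm wide, 28 mm tall; origin: on the table beneath the rear of its blade.

How it is judged:
On the way, in this order (a step that is already met when the one before it is completed fails the run):
1. the holder is gripped and lifted clear of the stand (z of holder in the frame of stand above 0.045 m and contact force between the fingers and holder above 1 N), for 0.1 s.
2. its tongue is in the slot behind the lip, window outward (z of holder in the frame of shelf between 0.015 and 0.045 m and horizontal distance between holder and shelf below 0.006 m and angle between the x axis of holder and the x axis of shelf, either way round below 0.25 rad and x of window in the frame of shelf above 0.001 m), for 0.1 s.
At the end, for the whole second after the job is handed in: Through the last second: holder in the slot, window outward, within 5 mm of the slot's centre and 0.2 rad of its heading, upright within 0.12 rad, shoulders within 2.5 mm of the shelf edge, spring pressed over 6 mm, at rest, gripped with over 2 N (z of holder in the frame of shelf between 0.018 and 0.0245 m and horizontal distance between holder and shelf below 0.005 m and angle between the x axis of holder and the x axis of shelf, either way round below 0.2 rad and angle between holder's own z axis and vertical below 0.12 rad and x of window in the frame of shelf above 0.001 m and value of joint spring above 0.006 m and contact force between the fingers and holder above 2 N and linear speed of holder below 0.02 m/s); the arm keeps its last pose, push and grip.
It fails at once if the concrete cube was disturbed (moved over 20 mm) (distance of cube from where it was at the start of the episode above 0.02 m).
It fails at once if the cup was disturbed (moved over 20 mm) (distance of cup from where it was at the start of the episode above 0.02 m).
It fails at once if the bowl was disturbed (moved over 20 mm) (distance of bowl from where it was at the start of the episode above 0.02 m).
It fails at once if the trowel was disturbed (moved over 20 mm) (distance of trowel from where it was at the start of the episode above 0.02 m).
It also fails if it takes over 38 s, if anything falls off the work surface, if the arm or the gripper's body presses on something with over 40 N, if the wrist force passes 120 N, or if a joint passes its speed limit or range.

## Robot

A 6-joint arm with a two-finger parallel gripper is mounted at the origin on the work surface. World frame = base frame: x ahead of the robot, y to its left, z up, the work surface at z = 0. Lengths are in m, angles in rad, forces in N, time in s.
With the tool pointing down it reaches from about 0.225 to 0.725 m from the base axis. Payload 3.1 kg.
Tool frame: the origin (TCP) lies between the finger pads; the fingertips stand 19 mm ahead of it and the grasp point (between the pads) is the TCP (robot.nose_length is the distance from the TCP to the fingertips, in m); z points along the fingers, y is the direction in which the jaws open and shut (so a half turn about z gives the same grasp; the last joint's range is limited). The gripper opens to 85 mm and grips with 20 to 120 N. Pads are 22 mm wide; open, the fingers measure 114 mm over their backs; the gripper's body (76 mm by 85 mm) begins 54 mm behind the grasp point. The pads swing forward as they close: fully open they stand 13 mm farther back than shut.
Start: joints at [-1.45, 0.048, 0.099, 1.622, 0, 1.443], TCP at [0.129, -0.509, 0.25] pointing down, gripper open.
Joint ranges: [-2.91, 2.91], [-0.99, 1.94], [-1.21, 1.42], [-2.12, 2.29], [-1.49, 1.47], [-3.14, 3.14]. Speed limits (rad/s): [2.79, 2.79, 3.14, 3.14, 3.14, 3.14].

## Interface

Orientations are given as a unit quaternion [x, y, z, w].
In Python, from bench import robot gives the robot as it stands. Calls block until the motion is done:
- robot.reach(position, orientation): joint-space move of the TCP to a pose.
- robot.move_l(position, speed=0.15, frame=None, force_limit=None): straight line of the TCP; frame=None keeps the orientation; speed is the mean speed in m/s. With force_limit (N) it stops when the force on the tool has changed by that much, and returns True; else False.
- robot.movej(angles): joint-space move.
- robot.grip(opening, force=None): opening from 0.0 (shut) to 1.0 (fully open); force is the grip in N (None keeps the last); returns when the fingers have stopped.
- robot.dwell(seconds).
- robot.inverse_kinematics(position, orientation): joint angles nearest the present ones, or None.
- robot.read_camera(name): name is "scene" or "top"; returns the picture (420x560x3 uint8, red, green, blue); there is no depth.
- robot.camera_params(name): a dict with "fovy" (degrees; the focal length in pixels is half the picture's height over the tangent of half this angle, whatever the lens; pixels are square), "cx", "cy" (the principal point, pixels), "k1" (the pictures are not rectified: a ray, as slopes to the right and down, at radius r is drawn at 1 + k1 r^2 times it, then the intrinsics apply), "rvec" (rotation vector, rad) and "tvec" (3), from world to camera coordinates, as OpenCV has them. Camera axes: x right, y down, z forward; pixel columns grow to the right and rows downward; lengths in m; the calibration is good to about 2 mm. A picture is of the moment at which its call begins. camera_params takes no time and is no camera call.
A pose or a line that the arm cannot do raises robot.Unreachable and nothing moves.
- robot.finish_job(): hands the job in, once; it reports no verdict.
Trained networks look in the newest picture that a camera, given by its name, has taken for a name from the list of things; names that differ only in an ending like _2 or _b are one class to them, and where a whole thing is asked for, a point or a joint stands for the part that bears it (a point fixed in the world has none). Each returns a list of dicts, best first, with "conf" (0 to 1); they miss things now and then, are a little off and sometimes report something else, mostly with a low value. They report only what shows in the picture. A call takes as long as a camera call.
- robot.outline_of(camera, name): "mask" (420x560 bool, what is visible of it).
- robot.pinpoint(camera, name): "position" ([x, y, z] in m, in the coordinates of the camera as it stood for that picture, good to about 4 mm: a listed point, or the origin of a listed thing).
Readings, each from a call of its own:
- robot.read_time(): time.
- robot.read_joint_pos(): joint angles.
- robot.read_joint_vel(): joint speeds.
- robot.read_effort(): joint torques, N m.
- robot.read_tool_pos(): TCP position.
- robot.read_tcp_rot(): TCP orientation.
- robot.read_wrist_force(): force on the tool from outside, world axes, zero at the start.
- robot.read_ft_torque(): the same for the moment, N m.
- robot.read_finger_gap(): opening from 0.0 (shut) to 1.0 (fully open).
Only numpy, scipy, OpenCV 4.12 (cv2) and the standard library are available. Lean on these libraries where they do the work, as an engineer would, in place of code of your own. Each camera call takes 0.05 s, during which the arm holds its last target. There are 200 camera calls.

## Working session

There is one attempt and no reset: what is moved stays moved. The work goes in short steps, each a Python script; the robot and the scene stay as the last script left them, time stands still between calls to the robot, and variables do not carry over. Pictures are saved under pics/ and viewed, about 8 in all and at most 12, crops included, and the job is handed in when it is done.

```bash
mkdir -p pics; cat > h.py <<'E'
import numpy as np, cv2
from scipy.spatial.transform import Rotation as R
from bench import robot
def cam(n):
    p=robot.camera_params(n); f=210/np.tan(np.radians(p['fovy'])/2)
    return p,f,R.from_rotvec(np.ravel(p['rvec'])).as_matrix(),np.ravel(p['tvec'])
def toworld(n,pc):
    p,f,M,t=cam(n); return M.T@(np.asarray(pc)-t)
def proj(n,X):
    p,f,M,t=cam(n); c=np.atleast_2d(X)@M.T+t; s=c[:,:2]/c[:,2:]; s=s*(1+p['k1']*(s**2).sum(1,keepdims=True))
    return s*f+[p['cx'],p['cy']]
def ray(n,uv,z):
    p,f,M,t=cam(n); d=(np.atleast_2d(uv).astype(float)-[p['cx'],p['cy']])/f; s=d.copy()
    for _ in range(30): s=d/(1+p['k1']*(s**2).sum(1,keepdims=True))
    w=np.c_[s,np.ones(len(s))]@M; o=-M.T@t
    return o+w*((z-o[2])/w[:,2:])
def snap(n,f,box=None,scale=1):
    im=robot.read_camera(n); c=im if box is None else im[box[1]:box[3],box[0]:box[2]]
    cv2.imwrite('pics/'+f,cv2.resize(c[:,:,::-1],None,fx=scale,fy=scale,interpolation=cv2.INTER_CUBIC)); return im
E
python3 - <<'E'
from h import *
np.set_printoptions(precision=4,suppress=True)
for n in('scene','top'):
    p,f,M,t=cam(n); print(n,p,'at',-M.T@t)
    snap(n,n+'0.png')
    for k in('holder','window','stand','shelf','slot_mouth','cube','cup','bowl','trowel'):
        for d in robot.pinpoint(n,k)[:2]: print(k,round(d['conf'],2),toworld(n,d['position']))
E
```

```text
scene {'fovy': 43.73027707448541, 'cx': 280.23408471275405, 'cy': 208.52469864575727, 'k1': 0.05216613527591407, 'rvec': array([ 1.6457,  1.5322, -0.8297]), 'tvec': array([-0.0115, -0.2496,  2.1956])} at [ 1.9895 -0.1739  0.9459]
holder 0.89 [ 0.5582 -0.2179  0.004 ]
stand 0.77 [ 0.554  -0.221   0.0028]
shelf 0.59 [0.5636 0.1459 0.0015]
slot_mouth 0.7 [0.5621 0.151  0.0584]
slot_mouth 0.27 [ 0.5533 -0.2196  0.0017]
cube 0.88 [0.4594 0.2154 0.059 ]
cup 0.82 [ 0.512   0.5129 -0.0018]
cup 0.67 [0.7475 0.0578 0.0002]
bowl 0.64 [0.4587 0.217  0.0589]
bowl 0.58 [ 0.4575 -0.5794 -0.0065]
trowel 0.92 [ 0.7487  0.0569 -0.0003]
top {'fovy': 49.85199765010317, 'cx': 286.49923916433465, 'cy': 200.2621125185162, 'k1': -0.09440420558642408, 'rvec': array([ 2.1871, -2.1512,  0.0999]), 'tvec': array([-0.0123,  0.5735,  1.5985])} at [ 0.4162 -0.0122  1.6465]
holder 0.57 [ 0.5554 -0.2224  0.0019]
window 0.62 [ 0.5563 -0.2183  0.0637]
stand 0.78 [ 0.553  -0.2206  0.003 ]
shelf 0.72 [ 0.5583  0.1471 -0.0036]
slot_mouth 0.64 [0.5614 0.1443 0.0597]
slot_mouth 0.41 [ 0.5161  0.5112 -0.0011]
cube 0.85 [0.4635 0.2129 0.0546]
cup 0.75 [ 0.5162  0.5133 -0.0019]
bowl 0.72 [ 0.4581 -0.5789 -0.0008]
trowel 0.81 [ 0.7476  0.0544 -0.0042]
trowel 0.17 [ 0.4556 -0.575   0.0004]
```

```bash
python3 - <<'E'
import cv2
a=cv2.imread('pics/top0.png'); cv2.imwrite('pics/topc.png',cv2.resize(a[60:260,120:420],(800,533),interpolation=cv2.INTER_CUBIC))
a=cv2.imread('pics/scene0.png');cv2.imwrite('pics/scenec.png',cv2.resize(a[130:340,150:450],(800,560),interpolation=cv2.INTER_CUBIC))
E
```

```text
(no output)
```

View pics/top0.png

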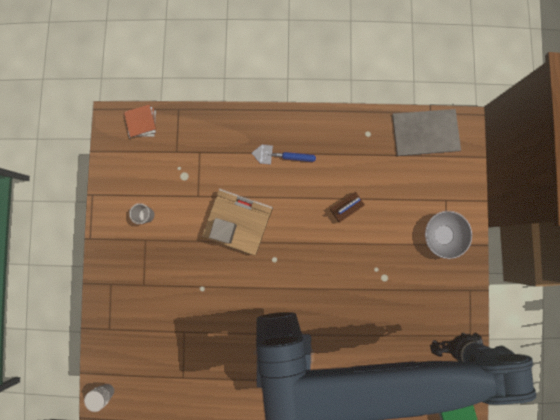

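View pics/scene0.png

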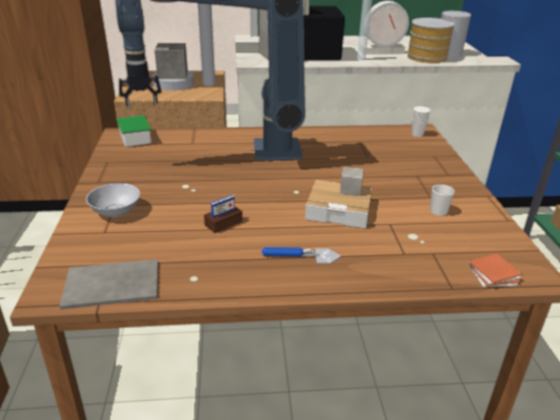

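The top view shows the holder in its stand at about (347,207), the shelf with the cube at about (238,222) with its slot near (244,202), and the trowel beyond. The scene view shows the window facing roughly +x. Next I'll get headings from the outlines.

```bash
python3 - <<'E'
from h import *
np.set_printoptions(precision=4,suppress=True)
im=robot.read_camera('top')
def rect(k,z):
    d=robot.outline_of('top',k)[0]; m=d['mask']; v,u=np.nonzero(m); W=ray('top',np.c_[u,v],z)[:,:2]
    (c,s,_)=r=cv2.minAreaRect((W*1000).astype(np.float32)); b=cv2.boxPoints(r)
    e=b[1]-b[0]; e2=b[2]-b[1]; L=e if np.hypot(*e)>np.hypot(*e2) else e2
    print(k,round(d['conf'],2),len(u),'c',np.array(c),'size',np.array(s),'long axis deg',np.degrees(np.arctan2(L[1],L[0]))%180)
rect('holder',.09);rect('stand',.042);rect('shelf',.06);rect('cube',.13)
A=cv2.resize(im[185:230,320:375],(480,393),interpolation=cv2.INTER_CUBIC)
B=cv2.resize(im[180:260,195:280],(418,393),interpolation=cv2.INTER_CUBIC)
cv2.imwrite('pics/c1.png',np.hstack([A[:, :380],B])[:,:,::-1])
E
```

```text
Traceback (most recent call last):
IndexError: list index out of range
```

View pics/scenec.png

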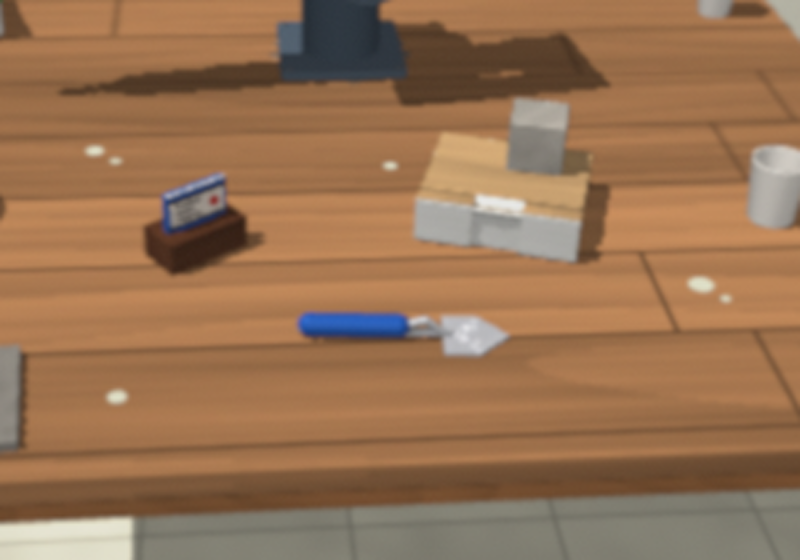

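The scene crop shows the window (blue frame, white card) facing the camera, on the stand's outer side. The shelf's aluminium lip also faces the camera. I'll retry the outlines.

```bash
python3 - <<'E'
from h import *
np.set_printoptions(precision=4,suppress=True)
im=robot.read_camera('top')
def rect(k,z):
    for _ in range(4):
        D=robot.outline_of('top',k)
        if D: break
        robot.read_camera('top')
    else: print(k,'none'); return
    d=D[0]; m=d['mask']; v,u=np.nonzero(m); W=ray('top',np.c_[u,v],z)[:,:2]
    (c,s,_)=r=cv2.minAreaRect((W*1000).astype(np.float32)); b=cv2.boxPoints(r)
    e=b[1]-b[0]; e2=b[2]-b[1]; L=e if np.hypot(*e)>np.hypot(*e2) else e2
    q=np.linalg.eigh(np.cov(W.T))[1][:,1]
    print(k,round(d['conf'],2),len(u),'c',np.array(c),'mean',W.mean(0),'size',np.array(s),'long deg',np.degrees(np.arctan2(L[1],L[0]))%180,'pca',np.degrees(np.arctan2(q[1],q[0]))%180)
rect('holder',.09);rect('stand',.042);rect('shelf',.06);rect('cube',.13)
A=cv2.resize(im[185:230,320:375],(480,393),interpolation=cv2.INTER_CUBIC)
B=cv2.resize(im[180:260,195:280],(418,393),interpolation=cv2.INTER_CUBIC)
cv2.imwrite('pics/c1.png',np.hstack([A[:, :380],B])[:,:,::-1])
E
```

```text
holder 0.41 88 c [ 550.4241 -216.8745] mean [ 0.5495 -0.2149] size [14.0263 81.3844] long deg 123.225266 pca 124.56165082795283
stand 0.67 462 c [ 553.0143 -219.5937] mean [ 0.5529 -0.2204] size [ 60.4366 116.3857] long deg 125.31764 pca 126.800739943093
shelf 0.74 2460 c [492.0199 170.8522] mean [0.4975 0.161 ] size [204.6503 180.3373] long deg 71.51213 pca 52.77460590089931
cube 0.6 478 c [458.3382 208.9043] mean [0.4582 0.2091] size [78.6386 71.7641] long deg 73.91478 pca 72.19624871980805
```

View pics/c1.png

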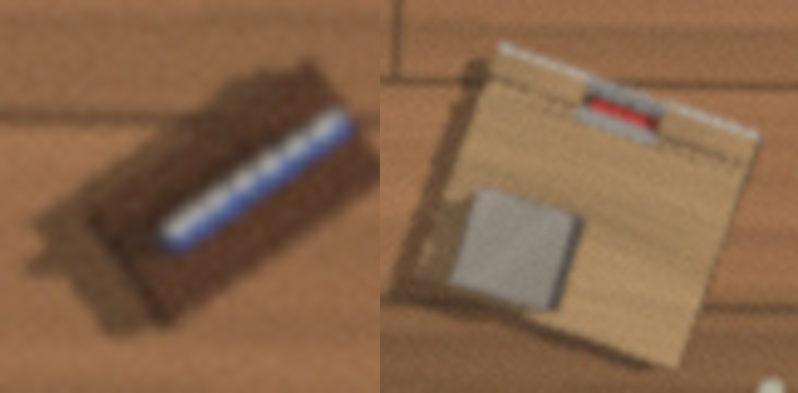

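Left: the holder's top edge is white toward the upper-left (+x,+y), so its heading is about 34°. Right: lip along the upper edge, the grey flared mouth with the red pad at crop (620,113), heading about -18.5°. I'll rectify both at their true heights for a precise reading.

```bash
cat >> h.py <<'E'
def rectify(n,im,c,ang,z,half=0.06,mm=4):
    N=int(half*2000*mm); g=(np.arange(N)+.5)/(1000*mm)-half
    Y,X=np.meshgrid(-g,-g)   # columns: +y at left, rows: +x at top
    a=np.radians(ang); W=np.c_[(c[0]+X*np.cos(a)-Y*np.sin(a)).ravel(),(c[1]+X*np.sin(a)+Y*np.cos(a)).ravel(),np.full(X.size,z)]
    p=proj(n,W).astype(np.float32).reshape(N,N,2)
    return cv2.remap(im,p[...,0],p[...,1],cv2.INTER_CUBIC)
def avg(n,k=6): return np.mean([robot.read_camera(n).astype(np.float32) for _ in range(k)],0)
def grid(r,mm=4):
    N=len(r); r=np.clip(r,0,255).astype(np.uint8).copy()
    for d in range(-50,51,10):
        q=N//2-d*mm; col=(0,255,0) if d==0 else (60,90,60)
        if 0<=q<N:
            r[q,:6 if d else 30]=(0,255,0); r[:6 if d else 30,q]=(0,255,0); r[q,N-6 if d else N-30:]=(0,255,0); r[N-6 if d else N-30:,q]=(0,255,0)
    return r
E
python3 - <<'E'
from h import *
im=avg('top'); np.save('top0.npy',im)
a=rectify('top',im,(.5505,-.2165),35,.092,.05); b=rectify('top',im,(.5618,.1476),-18.5,.060,.05)
cv2.imwrite('pics/r1.png',np.hstack([grid(a),grid(b)])[:,:,::-1])
E
```

```text
(no output)
```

View pics/r1.png

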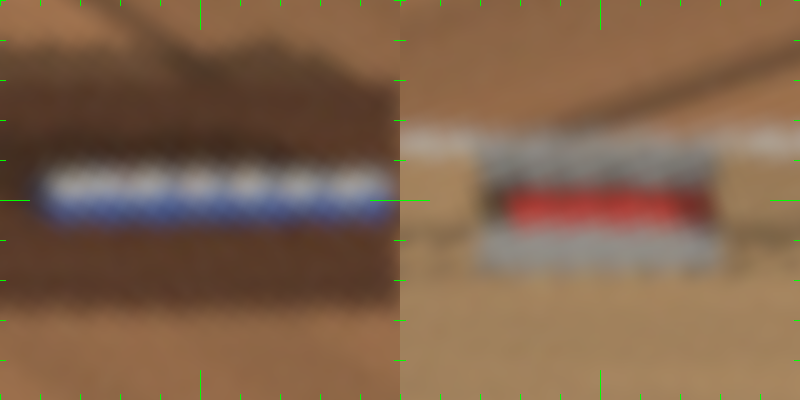

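Rectified readings: the holder's top edge spans x' 160–225 rows and 46–392 columns, so its centre is about (0.5547,-0.2190) at heading 35°. The mouth is 480–720 columns (60 mm, matching) and 140–270 rows, so its centre is about (0.5611,0.1478) at heading -18.5°. Both agree with the networks. Going to grasp.

```bash
cat >> h.py <<'E'
def quat(phi):
    a=np.radians(phi); return R.from_matrix(np.array([[-np.sin(a),np.cos(a),0],[np.cos(a),np.sin(a),0],[0,0,-1]]).T).as_quat() if 0 else R.from_matrix(np.column_stack([[-np.sin(a),np.cos(a),0],[np.cos(a),np.sin(a),0],[0,0,-1]])).as_quat()
E
sed -i 's/return R.from_matrix(np.array.*else R/return R/' h.py
python3 - <<'E'
from h import *
np.set_printoptions(precision=3,suppress=True)
H=(.5547,-.2190)
opts=[]
for off in(0,180):
    j=robot.inverse_kinematics([*H,.2],quat(35+off)); k=robot.inverse_kinematics([.5611,.1478,.2],quat(-18.5+off)); print(off,j,k)
    if j is not None and k is not None: opts.append((max(abs(j[5]),abs(k[5])),off))
off=min(opts)[1]; print('off',off); open('off','w').write(str(off))
robot.grip(.5,80); robot.reach([*H,.2],quat(35+off))
robot.move_l([*H,.11],.12)
im=avg('top',3); snap('scene','s1.png',(150,130,330,265),4)
print(robot.read_tool_pos(),robot.read_time())
E
```

```text
0 [-0.488  0.229  0.2    1.541  0.     0.471] [0.142 0.186 0.15  1.535 0.    2.036]
180 [-0.488  0.229  0.2    1.541  0.    -2.67 ] [ 0.142  0.186  0.15   1.535  0.    -1.106]
off 0
[ 0.555 -0.219  0.111] 5.1167
```

View pics/s1.png

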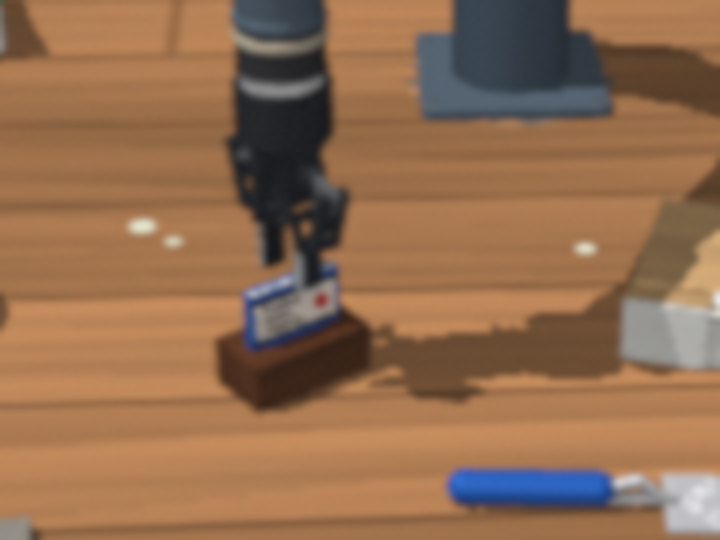

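The fingers straddle the holder, one in front (crop 308,265) and one behind. Descend, grip, lift and carry above the slot.

```bash
python3 - <<'E'
from h import *
np.set_printoptions(precision=4,suppress=True)
H=(.5547,-.2190); S=(.5611,.1478)
print('hit',robot.move_l([*H,.074],.08,force_limit=8), robot.read_tool_pos())
robot.grip(0,80); print('gap',robot.read_finger_gap()*85, robot.read_wrist_force())
print(robot.move_l([*H,.21],.12), robot.read_wrist_force(), robot.read_finger_gap()*85)
robot.reach([*S,.21],quat(-18.5)); robot.move_l([*S,.145],.12)
print(robot.read_tool_pos(),robot.read_time(),robot.read_finger_gap()*85)
im=avg('top',4); np.save('top1.npy',im)
for n in('scene','top'):
    if n=='scene': snap(n,'s2.png',(280,140,400,240),4)
    for k in('holder','window','slot_mouth'):
        for d in robot.pinpoint(n,k)[:2]: print(n,k,round(d['conf'],2),toworld(n,d['position']))
a=rectify('top',im,S,-18.5,.163,.05)
s=cv2.resize(cv2.imread('pics/s2.png'),(480,400))
cv2.imwrite('pics/r2.png',np.hstack([grid(a)[:,:,::-1][:, :320*2],s[:, :400]]))
E
```

```text
hit False [ 0.5542 -0.2187  0.0732]
gap 9.132396962513145 [-1.7181 -0.5226  1.7461]
False [ 0.2564 -1.2508 -0.2205] 8.705537699932572
[0.5614 0.1475 0.1455] 9.475 9.135556862414163
scene holder 0.86 [0.563  0.1463 0.0754]
scene window 0.92 [0.5672 0.1423 0.1374]
scene slot_mouth 0.57 [0.5632 0.1498 0.0627]
top holder 0.39 [0.5651 0.1463 0.0708]
top holder 0.26 [0.5656 0.1468 0.1351]
top window 0.55 [0.5644 0.1459 0.1365]
top slot_mouth 0.91 [0.5635 0.1444 0.0589]
```

View pics/r2.png

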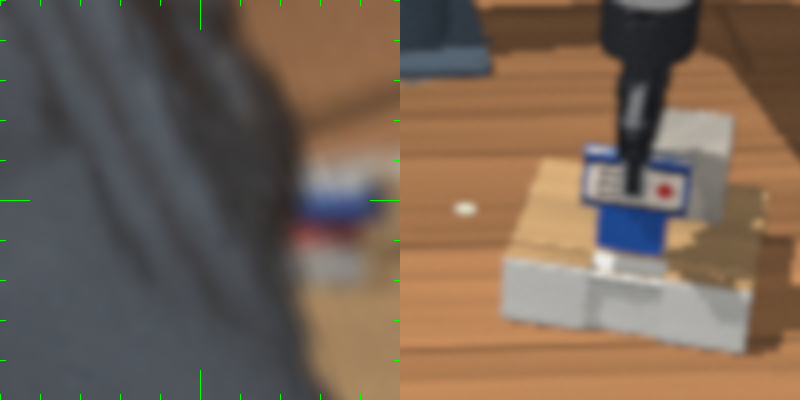

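The window still faces out toward the lip. In the top view the visible right end of the head is at column 382 (expected about 373), hinting that the holder sits about 2 mm toward -y'. I'll cross-check with the scene camera.

```bash
python3 - <<'E'
from h import *
S=np.array((.5611,.1478)); a=np.radians(-18.5); ex=np.array([np.cos(a),np.sin(a)]); ey=np.array([-np.sin(a),np.cos(a)])
im=avg('scene',6); old=cv2.imread('pics/scene0.png')[:,:,::-1].astype(np.float32)
# face plane x'=+5mm : cols y' (+50 at right, as scene sees it), rows z .17-.07
N=400; g=(np.arange(N)+.5)/4000-.05
Y,Z=np.meshgrid(g,.12-g)
def face(im,x,Z,Y):
    P=np.c_[S+x*ex+Y.ravel()[:,None]*ey,Z.ravel()]; p=proj('scene',P).astype(np.float32).reshape(N,N,2)
    return cv2.remap(im,p[...,0],p[...,1],cv2.INTER_CUBIC)
A=face(im,.005,Z,Y)
B=rectify('scene',old,S,-18.5,.06,.05)[::-1,::-1]  # cols y' growing right, rows x' growing down
def edges(p,lo,hi,name):
    d=np.gradient(cv2.GaussianBlur(p[None].astype(np.float32),(0,0),5)[0]); i=np.arange(N)
    l=i[(g>-hi)&(g<-lo)]; r=i[(g<hi)&(g>lo)]
    L=l[np.argmax(abs(d[l]))]; Rr=r[np.argmax(abs(d[r]))]; print(name,g[L]*1e3,g[Rr]*1e3,'mid',(g[L]+g[Rr])*500)
bl=A[...,2]-A[...,0]
edges(bl[40:70].mean(0),.030,.05,'head top'); 
for z0 in(.085,.092,.1): 
    r=int((.17-z0)*4000); edges(bl[r-10:r+10].mean(0),.018,.04,'tongue %.3f'%z0)
edges((B[...,0]-B[...,2])[230:290].mean(0),.02,.04,'mouth board side? lip rows'); edges((B[...,0]-B[...,2])[130:190].mean(0),.02,.04,'mouth')
cv2.imwrite('pics/r3.png',np.hstack([grid(A),grid(B)])[:,:,::-1])
# top view: right end of head & tongue reference
E
```

```text
head top -41.875 41.37499999999999 mid -0.25000000000000366
tongue 0.085 -26.625000000000004 25.874999999999996 mid -0.3750000000000038
tongue 0.092 -26.875000000000004 26.874999999999996 mid -3.469446951953614e-15
tongue 0.100 -27.375000000000004 26.624999999999996 mid -0.3750000000000038
mouth board side? lip rows -29.375000000000004 29.625 mid 0.12499999999999838
mouth -30.625000000000004 31.375 mid 0.3749999999999986
```

View pics/r3.png

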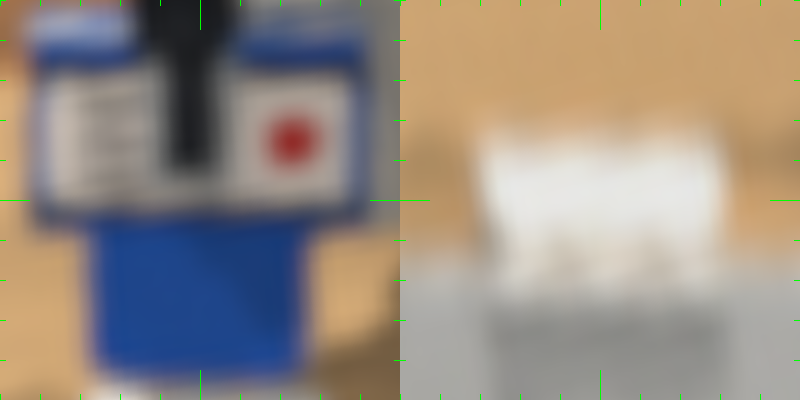

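The scene camera reads the holder mid at -0.25 mm and the mouth mid at +0.25 mm; the top view suggested -2 mm. I'll shift +0.8 mm along y' and descend under a force guard.

```bash
python3 - <<'E'
from h import *
np.set_printoptions(precision=4,suppress=True)
a=np.radians(-18.5); S=np.array((.5611,.1478))+.0008*np.array([-np.sin(a),np.cos(a)])
f0=robot.read_wrist_force(); print(f0)
hit=robot.move_l([*S,.103],.03,force_limit=6)
print(hit,robot.read_tool_pos(),robot.read_wrist_force()-f0,robot.read_ft_torque(),robot.read_finger_gap()*85,robot.read_time())
E
```

```text
[-0.4492 -0.0982 -1.4399]
False [0.5616 0.1486 0.1034] [ 1.2493 -0.0789  0.9388] [0.0201 0.0442 0.0459] 8.830858815628265 11.875
```

It's in the slot without resistance. Press home until the shoulders stop it.

```bash
python3 - <<'E'
from h import *
np.set_printoptions(precision=4,suppress=True)
p=robot.read_tool_pos(); f0=robot.read_wrist_force()
hit=robot.move_l([.5614,.1486,.084],.015,force_limit=22)
print(hit,robot.read_tool_pos(),robot.read_wrist_force()-f0)
robot.dwell(.5)
print(robot.read_tool_pos(),robot.read_wrist_force()-f0,robot.read_finger_gap()*85,robot.read_time())
for n in('scene','top'):
    snap(n,n+'4.png',(280,140,400,240),5) if n=='scene' else robot.read_camera(n)
    for k in('holder','window'):
        for d in robot.pinpoint(n,k)[:1]: print(n,k,round(d['conf'],2),toworld(n,d['position']))
E
```

```text
True [0.5616 0.1486 0.0934] [-2.8845 -0.2789  7.087 ]
[0.5616 0.1487 0.0936] [-2.2927  0.0879  6.911 ] 8.867588267426541 13.25
scene holder 0.72 [0.5664 0.1478 0.0253]
scene window 0.75 [0.564  0.1439 0.0812]
top holder 0.4 [0.5632 0.1448 0.0195]
top window 0.42 [0.5663 0.1464 0.0835]
```

View pics/scene4.png

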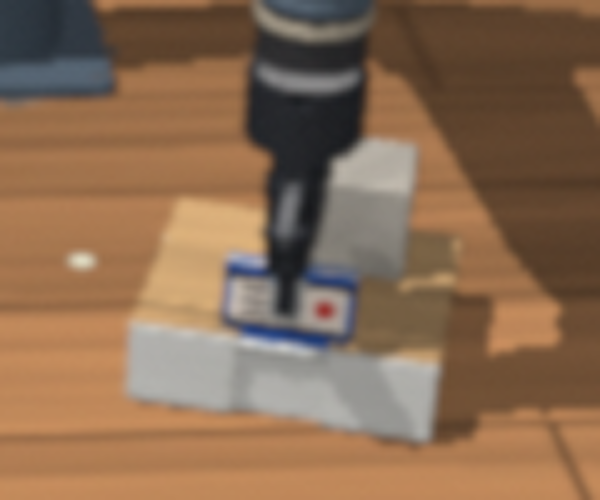

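The holder is down with its window outward, but the head's underside still shows a sliver of tongue (crop 285,340). The height (0.0936 against an expected 0.0912) and 7 N also say it is about 2 mm short, so I'll press further.

```bash
python3 - <<'E'
from h import *
np.set_printoptions(precision=4,suppress=True)
f0=robot.read_wrist_force()
for z in np.arange(.0925,.0855,-.0008):
    hit=robot.move_l([.5614,.1486,z],.01,force_limit=30); robot.dwell(.15)
    f=robot.read_wrist_force(); print(round(z,4),hit,robot.read_tool_pos(),f-f0,robot.read_finger_gap()*85)
    if f[2]-f0[2]>14: break
print(robot.read_time())
snap('scene','scene5.png',(280,140,400,240),5)
E
```

```text
0.0925 False [0.5617 0.1486 0.0936] [ 0.4334 -0.7407 -0.1598] 9.250671228094507
0.0917 False [0.5616 0.1487 0.0929] [-0.4622 -1.064   0.9428] 9.256832003845224
0.0909 False [0.5617 0.1487 0.0928] [-0.7261 -0.6512  3.0882] 9.155322253063943
0.0901 False [0.5617 0.1486 0.0928] [-0.9515 -0.9284  6.1403] 9.003667491053374
0.0893 False [0.5617 0.1486 0.0928] [-3.0229 -1.9123  7.2008] 8.908704091145937
0.0885 False [0.5617 0.1486 0.0928] [-4.6393 -1.3861 10.5342] 8.8977768740255
0.0877 False [0.5617 0.1487 0.0927] [-5.4446 -2.593  13.5974] 9.130616226329355
0.0869 False [0.5618 0.1487 0.0927] [-5.643  -2.9696 16.4185] 8.782592062482761
16.75
```

View pics/scene5.png

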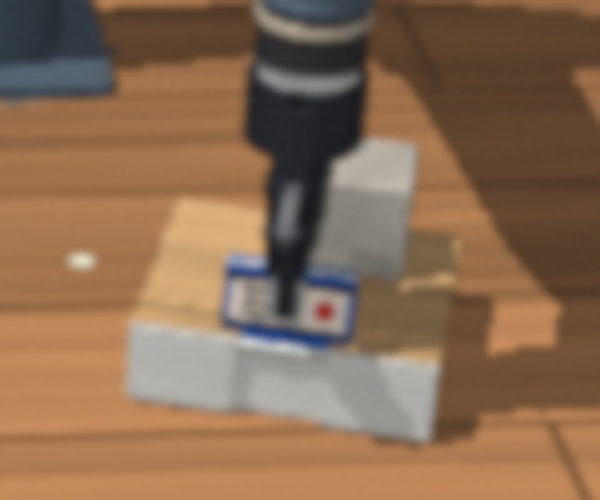

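The contact is stiff: z stays at 0.0928 while the force climbs to about 23 N, which fits the shoulders seating. It is 1.6 mm above my TCP estimate, though, so I'll check the holder's height optically by comparing its face with the same face in the stand, where the height is known.

```bash
python3 - <<'E'
from h import *
np.set_printoptions(precision=4,suppress=True)
g=(np.arange(400)+.5)/4000-.05
def face(im,c,ang,zu):
    a=np.radians(ang); ex=np.array([np.cos(a),np.sin(a)]); ey=np.array([-np.sin(a),np.cos(a)])
    Y,Z=np.meshgrid(g,zu+.060-g)
    P=np.c_[np.array(c)+.005*ex+Y.ravel()[:,None]*ey,Z.ravel()]
    p=proj('scene',P).astype(np.float32).reshape(400,400,2); return cv2.remap(im,p[...,0],p[...,1],cv2.INTER_CUBIC)
st=cv2.imread('pics/scene0.png')[:,:,::-1].astype(np.float32); now=avg('scene',6)
A=face(st,(.5547,-.2190),35,.004); B=face(now,(.5613,.1486),-18.5,.022)
for nm,(r0,r1,c0,c1) in {'right':(90,290,255,385),'dot':(130,230,260,330),'left':(90,290,25,150)}.items():
    t=A[r0:r1,c0:c1]; s=B[r0-28:r1+28,max(c0-24,0):c1+15]
    m=cv2.matchTemplate(s,t,cv2.TM_CCOEFF_NORMED); _,v,_,(x,y)=cv2.minMaxLoc(m)
    print(nm,round(v,3),'holder higher than home by mm',-(y-28)/4,'y shift',(x-min(24,c0))/4)
f=robot.read_wrist_force();print(f,robot.read_tool_pos(),robot.read_finger_gap()*85,robot.read_joint_vel().round(3) if hasattr(robot.read_joint_vel(),'round') else '')
cv2.imwrite('pics/r5.png',np.hstack([grid(A),grid(B)])[:,:,::-1])
E
```

```text
right 0.774 holder higher than home by mm -1.25 y shift 1.25
dot 0.953 holder higher than home by mm -2.0 y shift 1.0
left 0.833 holder higher than home by mm -1.5 y shift 1.5
[-8.6031 -1.7528 23.1279] [0.5617 0.1487 0.0927] 8.999018466807689 [-0.001  0.002 -0.001  0.001 -0.    -0.   ]
```

View pics/r5.png

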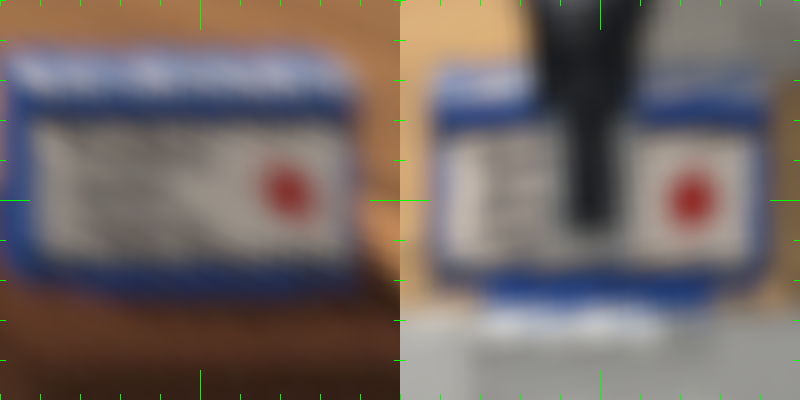

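Optically the holder is at or slightly below home height (dot at row 200 against 190 in the stand view) and the head's bottom is level at row ~282. The tongue strip below it is what the flare exposes. With the stiff stop at 23 N and the arm at rest, I'm handing in.

```bash
python3 - <<'E'
from h import *
print(robot.read_tool_pos(),robot.read_wrist_force(),robot.read_finger_gap()*85,robot.read_time()); robot.finish_job()
E
```

```text
[0.56172343 0.14865322 0.09269234] [-8.60313301 -1.75283486 23.12786566] 8.999018466807689 17.1
the job is handed in; nothing more can be done
```

I lifted the holder from its stand and put its tongue in the slot with the window facing the lip. I pressed it down to a stiff stop and handed the job in at 17.1 s, still gripped at 80 N and pushing down with about 23 N. I get no verdict back.

- **Seating:** At the end the height did not change while the push rose to about 23 N, far above the spring's 7.5 N. That fits the shoulders resting on the shelf edge. The first press stopped about 2 mm short, so I pressed again.
- **Disagreement on height:** The arm's own position reading put the holder about 1.6 mm above home. Comparing its face with the view in the stand put it 1–2 mm below home. The lower edge of the head in the same picture suggested up to 1.5 mm above. All are within the 2.5 mm tolerance, given errors of 1–2 mm.
- **Disagreement sideways:** Before insertion the top view suggested a 2 mm offset along the slot and the scene view about 0.5 mm. I shifted by 0.8 mm, and it went in without resistance.
- **Bystanders:** I did not measure the cube, cup, bowl or trowel again at the end. No move went near them, and the cube looked in place in the last picture.

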